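Plug the pressure gauge into the bench air outlet and tug-test it

ROBOT

A 6-joint arm with a two-finger parallel gripper is mounted at the origin on the work surface. World frame = base frame: x ahead of the robot, y to its left, z up, the work surface at z = 0. Lengths are in m, angles in degrees, forces in N, time in s.
With the tool pointing down it reaches from about 0.3 to 0.75 m from the base axis. Payload 8.5 kg.
Tool frame: the origin (TCP) lies on the centre line of the jaws, within the pads' length; the fingertips stand 11 mm ahead of it and the grasp point (between the pads) lies 8 mm behind it; x points along the fingers, y is the direction in which the jaws open and shut, and the axes are right-handed (so a half turn about x gives the same grasp; the last joint's range is limited). The gripper opens to 85 mm and grips with 20 to 120 N. Pads are 22 mm wide; open, the fingers measure 114 mm over their backs; the gripper's body (76 mm by 85 mm) begins 54 mm behind the grasp point. The pads swing forward as they close: fully open they stand 13 mm farther back than shut.
Start: joints at [60.143, 21.807, 74.336, -0, 83.858, -12.336], TCP at [0.166, 0.524, 0.204] pointing down, gripper open.
Joint ranges: [-178.18, 178.18], [-50.72, 133.34], [12.68, 142.11], [-81.47, 261.47], [9.98, 163.14], [-165.26, 165.26]. Speed limits (degrees/s): [136.94, 136.94, 180, 180, 180, 180].

INTERFACE

Orientations are given as a 3x3 rotation matrix whose columns are the frame's x, y, z axes.
In Python, from rig import env gives the robot as it stands.
- The arm moves only by the tool carry_out, never from a script. Its argument "motion" is a list that holds one entry, the list of rows, each a list of 7 numbers: the shift along the tool's x, y, z in cm, then the turn, a rotation vector about the tool's x, y, z in rad, then the finger opening in cm, from 0 to 8.54. A call has 1 to 5 rows; each row is the pose to reach, as a shift and turn from the pose commanded when the call began, along the tool's axes at that moment; what a row does not reach only later rows make up. A row lasts 1/12 s, in which the tool goes at most 41.7 mm and 7.16 degrees, less where a joint would pass 70% of its speed; a pose out of reach is approached as far as the arm can. A call with a gripper value outside its range is refused whole. The fingers move at their own pace and stop on an object; "grip_force" is the grip in N (left out, the last holds). Time passes only in rows, so rows that repeat a pose let the fingers close. It gives the time, the measured TCP pose, the force and the opening at its end, in the units of the state.
- env.observe(): the state, without advancing time (a new reading comes with each control period).
- env.get_image(name): name is "side" or "top"; returns a dict with "image" (384x512x3 uint8, red, green, blue), "fov_y" (degrees; the focal length in pixels is half the picture's height over the tangent of half this angle, whatever the lens; pixels are square), "cx", "cy" (the principal point, pixels), "R" (3x3) and "t" (3): a world point X has camera coordinates R X + t. Camera axes: x right, y down, z forward; pixel columns grow to the right and rows downward; lengths in m; the calibration is good to about 2 mm. A picture is of the moment at which its call begins. There is no depth.
- env.close_job(): hands the job in, once; it reports no verdict.
The state is a dict: "time_s": time; "q": joint angles; "qvel": joint speeds; "joint_efforts": joint torques, N m; "position": TCP position; "tool_rot": TCP orientation; "ft_force": force on the tool from outside, world axes, zero at the start; "wrist_torque": the same for the moment, N m; "grip_width": finger opening in m.
Only numpy, scipy, OpenCV 4.12 (cv2) and the standard library are available. Lean on these libraries where they do the work, as an engineer would, in place of code of your own. Each camera call takes 0.05 s, during which the arm holds its last target. There are 200 camera calls.

TASK

Take the pressure gauge out of the wooden rack and plug it upright into the open air outlet (the one with the green ring, whose floating coupling sits a little off centre), pushing gently until it clicks past the jaws and its shoulder sits fully home. Then give it a short, firm upward tug to prove that it is locked, let it down again and leave it standing there. Never ram or wrench it, and leave the other things on the bench where they are.

Things in the scene. Friction and masses are not known exactly. Their poses are not given: they have to be found in the camera images.
- gauge_dial (a point): Centre of the round dark dial case (56 mm diameter, 26 mm thick, flat faces) of the loose pressure gauge, about 250 g, standing upright: its z is up, its x the dial's axis (white face to -x). Pinch the case from above across its 26 mm, fingers closing along its x. The shoulder's underside lies 42 mm below this centre, the nipple's tip 66 mm below.
- gauge: The same gauge (grip it hard: it pivots in a slack grip); origin at the tip of its nipple, axes as above. Upward on its axis from the tip: 3 mm lead-in widening from 12.4 to 14 mm diameter, 14 mm land up to 7 mm, groove of 7.4 mm diameter from 7 to 18 mm, 14 mm shaft to 24 mm, shoulder disc of 30 mm diameter 24 to 29 mm, neck, dial case 38 to 94 mm.
- gauge_shoulder (a point): On the gauge's axis, underside of its shoulder, 24 mm above the tip of the nipple. It is level with point outlet_top when the gauge is fully home.
- outlet_top (a point): On the post's axis, level with the flat brass top (40 mm diameter, no chamfer) of the open outlet's coupling, 100 mm above the bench. NOT the bore's place: the coupling floats and its bore lies 3 to 6 mm off this point, to a side that is not measured and differs each time: find it by sight or feel. It slides sideways only under more than about 10 N.
- outlet: The open outlet, screwed down: 84 mm flange, 46 mm square post, green ring, brass coupling; origin under its centre. Bore 15.5 mm wide, 34 mm deep. Three sprung jaws: met about 10 mm deep, pushing past takes 5 to 20 N, they lock at 21 mm; hard stop at 24 mm. Locked: 3 mm of vertical play, then they hold; a firm tug is about 10 N beyond the weight. Over 40 N on the outlet, any way, is ramming.
- rack_top (a point): Centre of the top of the fixed wooden rack: 80 mm (its x) by 200 mm (its y), 45 mm high. Two vertical holes 15.5 mm in diameter, 30 mm deep, 55 mm either side of this point along its y. The gauge hangs in one and a spare plug in the other (either way round), shoulders resting on the rack's top.
- spare_mid (a point): Middle of the loose spare plug in the rack, 13 mm above the rack's top: blue grip 24 mm in diameter over a 30 mm shoulder and the same nipple; its top is 27 mm above the rack's top. A bystander.
- capped_top (a point): Top of the black cap on the second, closed outlet (red ring, otherwise the same post and coupling), 126 mm above the bench. Fixed; leave alone.
- tub: White filler tub, about 96 mm wide, 58 mm high, loose bystander. Origin under its centre.
- brush: Paint brush lying on the bench, loose bystander.
- sander: Orange sanding block 65 x 110 x 35 mm lying on the bench nearest the robot, loose bystander. Origin under its centre.
- frame: Slotted dark-wood part standing upright, 30 x 74 x 130 mm, loose bystander. Origin under its centre.
- knife: Filling knife (spatula) lying on the bench, loose bystander.
- glue: White glue bottle standing, 56 mm in diameter, 130 mm high, loose bystander. Origin under its centre.
Mind the look-alikes: they are no part of the job. Leave any blue or purple look-alike of the gauge alone.

How it is judged:
By the outcome, as a careful person would: the job done as asked, in the order asked, and still so for the second after the job is handed in, with the robot touching nothing.
It also fails if it takes over 72 s, if anything falls off the work surface, if the arm or the gripper's body presses on something with over 40 N, if the wrist force passes 120 N, or if a joint passes its speed limit or range.

## Working session

There is one attempt and no reset: what is moved stays moved. The work goes in short steps, Python scripts to look and compute and a tool call to move; the robot and the scene stay as the last step left them, time stands still between calls to the robot, and variables do not carry over. Pictures are saved under pics/ and viewed, on a budget of 10 in all, crops included, one or two more only if the job needs it, and the job is handed in when it is done.

Besides the shell and the picture viewer there is one more tool, called after ">>>" as name([rows], argument=value, ...), one row to a line, values as JSON. carry_out: Moves the arm, as the interface text tells. Its arguments: {"type":"object","properties":{"motion":{"type":"array","items":{"type":"array","items":{"type":"array","items":{"type":"number"}}}},"grip_force":{"type":"number"}},"required":["motion"]}

```bash
ls; mkdir -p pics
cat > h.py <<'E'
import numpy as np, cv2
from rig import env
def cam(n):
    d=env.get_image(n); d['f']=192/np.tan(np.radians(d['fov_y'])/2); d['R']=np.array(d['R']); d['t']=np.array(d['t']); return d
def ray(d,u,v):
    c=-d['R'].T@d['t']; r=d['R'].T@np.array([(u-d['cx'])/d['f'],(v-d['cy'])/d['f'],1]); return c,r
def onz(d,u,v,z):
    c,r=ray(d,u,v); return c+r*(z-c[2])/r[2]
def proj(d,X):
    p=d['R']@np.array(X)+d['t']; return d['cx']+d['f']*p[0]/p[2], d['cy']+d['f']*p[1]/p[2]
def save(n,im): cv2.imwrite('pics/'+n,np.ascontiguousarray(im[...,::-1]))
E
python3 - <<'E'
from h import *
for n in ('side','top'):
    d=cam(n); save(n+'1.png',d['image']); print(n,d['f'],d['cx'],d['cy'],-d['R'].T@d['t'],d['R'].round(3).tolist(),[k for k in d])
s=env.observe(); print(s)
E
```

```text
pics
side 387.97534489227905 260.19700176902813 186.48538853967858 [ 0.15767558 -0.34281452  0.85677388] [[0.713, -0.701, -0.003], [-0.546, -0.552, -0.63], [0.44, 0.451, -0.777]] ['image', 'fov_y', 'cx', 'cy', 'R', 't', 'f']
top 429.90059024297796 250.3930211070266 185.6187926516045 [0.49946768 0.08055743 1.46510129] [[0.007, -1.0, -0.0], [-0.999, -0.007, -0.05], [0.05, 0.0, -0.999]] ['image', 'fov_y', 'cx', 'cy', 'R', 't', 'f']
{'time_s': 0.1, 'q': array([ 6.01415414e+01,  2.18366104e+01,  7.43780611e+01,  9.85466029e-04,
        8.38559211e+01, -1.23360032e+01]), 'qvel': array([-0.04500045, -0.12063557, -0.16698343,  0.0009835 , -0.00226424,
        0.00080245]), 'joint_efforts': array([ 3.74980766e-03, -4.49219620e+01, -2.31656653e+01, -1.77870193e-04,
        3.62566687e-03,  3.38913128e-05]), 'position': array([0.16545222, 0.52423392, 0.20369223]), 'tool_rot': array([[-6.28228865e-04,  3.01080946e-01,  9.53598379e-01],
       [-1.06001008e-03,  9.53597831e-01, -3.01081472e-01],
       [-9.99999241e-01, -1.19997196e-03, -2.79928846e-04]]), 'ft_force': array([ 0.18462269, -0.29747724,  0.60874738]), 'wrist_torque': array([-0.02454916,  0.00261053,  0.00697261]), 'grip_width': 0.08501887237657858}
```

View pics/side1.png

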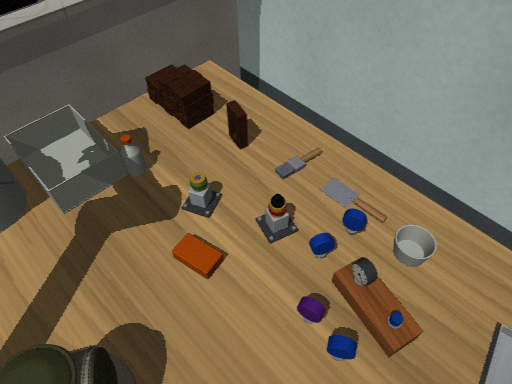

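View pics/top1.png

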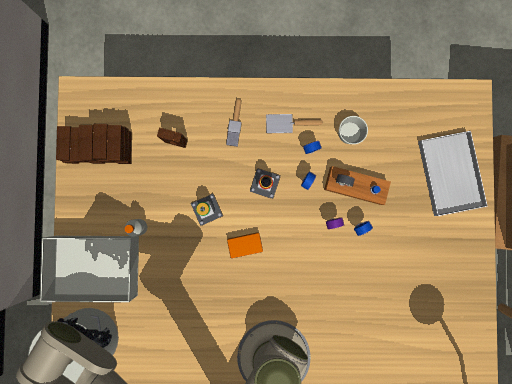

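Side view: the gauge (dark dial, white face) stands in the rack at (363,271), with the spare plug at (396,319). The open outlet with the green ring is at (200,188) and the capped one with the red ring is at (277,210). In the top view the gauge is at about (344,180) and the outlet at (205,209). Look-alikes in the side view: blue at (322,244), (354,221) and (342,347), purple at (312,309). None of them is dark or in the rack.

Run:
```python
from h import *
t=cam('top'); s=cam('side')
hsv=cv2.cvtColor(t['image'],cv2.COLOR_RGB2HSV)
# rack: reddish brown within a window
x0,y0,x1,y1=315,155,400,215
sub=hsv[y0:y1,x0:x1]; m=((sub[...,0]<13)&(sub[...,1]>120)).astype(np.uint8)*255
m=cv2.morphologyEx(m,cv2.MORPH_CLOSE,np.ones((9,9)))
c=max(cv2.findContours(m,0,2)[0],key=cv2.contourArea)
b=cv2.boxPoints(cv2.minAreaRect(c))+[x0,y0]
P=np.array([onz(t,u,v,.045) for u,v in b]); print('rack',b.round(1).tolist(),P.round(4).tolist(),P.mean(0), [np.linalg.norm(P[i]-P[i-1]).round(3) for i in range(4)])
a=cv2.resize(t['image'][140:230,310:400],None,fx=4,fy=4,interpolation=2)
b1=cv2.resize(s['image'][235:325,320:410],None,fx=4,fy=4,interpolation=2)
a2=cv2.resize(t['image'][185:230,182:227],None,fx=8,fy=8,interpolation=2)[:240]
b2=cv2.resize(s['image'][165:225,175:235],None,fx=6,fy=6,interpolation=2)[:240]
save('crop1.png',np.vstack([np.hstack([a,b1]),np.hstack([a2,b2])]))
```

```text
rack [[355.2, 196.4], [369.7, 177.9], [383.4, 188.6], [369.0, 207.1]] [[0.5373, -0.2654, 0.045], [0.599, -0.3134, 0.045], [0.5638, -0.3587, 0.045], [0.5022, -0.3106, 0.045]] [ 0.55059665 -0.31204449  0.045     ] [np.float64(0.057), np.float64(0.078), np.float64(0.057), np.float64(0.078)]
```

View pics/crop1.png

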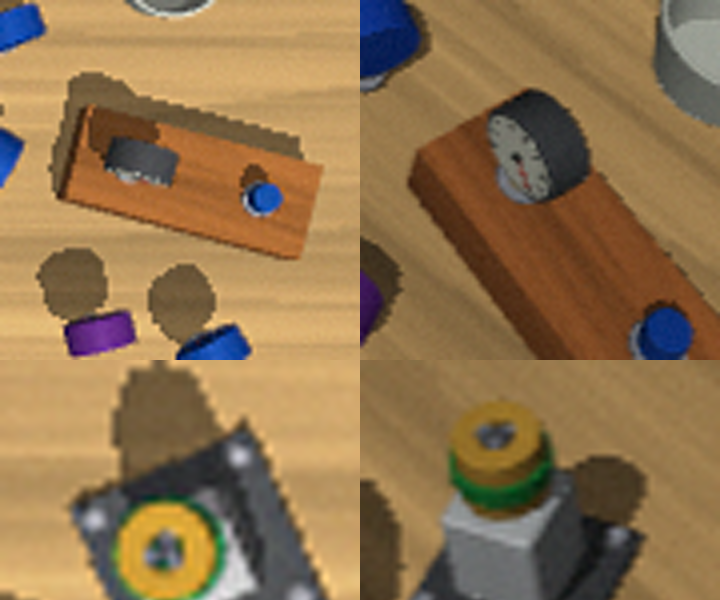

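Crop: the dark gauge with the white face stands at the left end of the rack, and the spare plug at the right end. The choice is confirmed. The open outlet's brass top and its bore are visible in both views.

Run:
```python
from h import *
t=cam('top'); s=cam('side')
P=np.array([onz(t,310+u/4,140+v/4,.045) for u,v in [(88,103),(322,167),(300,260),(62,198)]])
print('rack',P.mean(0),[np.linalg.norm(P[i]-P[i-1]).round(3) for i in range(4)])
yd=(P[0]+P[3]-P[1]-P[2])[:2]; yd/=np.linalg.norm(yd); xd=(P[0]+P[1]-P[2]-P[3])[:2]; xd/=np.linalg.norm(xd)
c=P.mean(0)[:2]; print('long dir',yd,'short',xd,np.degrees(np.arctan2(yd[1],yd[0])),'gauge hole',c+.055*yd,'spare hole',c-.055*yd)
sp=onz(t,310+263/4,140+197/4,.072); print('spare top',sp)
# dial: dark low-sat blob in both
def blob(d,w,f):
    x0,y0,x1,y1=w; im=cv2.cvtColor(d['image'],cv2.COLOR_RGB2HSV)[y0:y1,x0:x1]
    m=f(im).astype(np.uint8); n,l,st,ce=cv2.connectedComponentsWithStats(m); i=1+np.argmax(st[1:,4]); 
    pts=np.argwhere(l==i)[:,::-1]+[x0,y0]; return pts,st[i]
dark=lambda h:(h[...,1]<90)&(h[...,2]<110)
pt,st=blob(t,(332,170,360,190),dark); print('top dial',pt.mean(0),cv2.minAreaRect(pt.astype(np.int32)),st)
ps,ss=blob(s,(345,250,385,292),lambda h:(h[...,1]<90)); e=cv2.fitEllipse(cv2.convexHull(ps.astype(np.int32))); print('side dial',ps.mean(0),e,ss)
def tri(a,b):
    c1,r1=ray(t,*a); c2,r2=ray(s,*b); k=np.linalg.lstsq(np.array([r1,-r2]).T,c2-c1,rcond=None)[0]
    p,q=c1+k[0]*r1,c2+k[1]*r2; return (p+q)/2,np.linalg.norm(p-q)
print('dial tri',tri(pt.mean(0),ps.mean(0)))
# brass
br=lambda h:(h[...,0]>17)&(h[...,0]<30)&(h[...,1]>170)&(h[...,2]>120)
for n,d,w in(('t',t,(192,195,215,222)),('s',s,(186,168,212,192))):
    p,st=blob(d,w,br); h=cv2.convexHull(p.astype(np.int32)); e=cv2.fitEllipse(h); print(n,st,p.mean(0),e,onz(d,*e[0],.1))
    im=d['image'][w[1]:w[3],w[0]:w[2]]; 
    if n=='s': print(im[:,:,0]); 
for n,d,uv in(('t',t,(182+166/8,185+190/8)),('s',s,(175+495/6-360/6,165+(435-360)/6))): print(n,uv,onz(d,*uv,.1))
```

```text
rack [ 0.573494   -0.27542676  0.045     ] [np.float64(0.082), np.float64(0.2), np.float64(0.079), np.float64(0.202)]
long dir [0.25217525 0.96768158] short [ 0.96785076 -0.25152514] 75.39373058076156 gauge hole [ 0.58736363 -0.22220427] spare hole [ 0.55962436 -0.32864925]
spare top [ 0.56023722 -0.32541859  0.072     ]
top dial [344.84397163 179.45390071] ((344.80767822265625, 179.4615478515625), (17.454336166381836, 9.21745777130127), 11.309932708740234) [  4   4  18  12 141]
side dial [363.70825336 271.74088292] ((363.2604064941406, 271.9033508300781), (24.72511100769043, 27.780237197875977), 159.81163024902344) [  7   8  25  28 521]
dial tri (array([ 0.59034138, -0.22273599,  0.08122072]), np.float64(0.0013466534169812789))
t [ 5  8 12 12 92] [202.44565217 208.47826087] ((202.27491760253906, 208.5), (11.689663887023926, 11.777831077575684), 90.0) [0.49400654 0.23324665 0.1       ]
s [ 4  4 15 12 96] [197.22916667 177.36458333] ((197.24972534179688, 177.3407440185547), (10.998757362365723, 14.421666145324707), 81.38423919677734) [0.49298202 0.23142458 0.1       ]
[[138 142 150 14
[... 2006 characters left out ...]
5  11  11  13
   10  27  55  67  70  80  55  65]
 [159 157 152 148 145 113  28  15  13  11  16  11  16  12  13  12   6  13
   40  52  59  68  63  56  55  63]
 [160 154 157 149 138 130  92  46   9  13  13  13  11   5  17   6  17  45
   56  59  88 119  77  49  56  67]
 [161 159 157 146 138 141 132 106  86  64  30  27  29  38  39  52  57  59
   58  94 132 101  57  52  53  62]
 [168 162 152 141 147 146 141 131  97  91  94  87  86  75  67  75  80 117
  147 137 116  60  55  52  55  52]
 [178 164 158 160 153 147 144 137 133 127 112 104  97 102 110 122 139 141
  140 126  86  51  54  52  52  43]]
t (202.75, 208.75) [0.49322572 0.23173018 0.1       ]
s (197.5, 177.5) [0.49310167 0.23055325 0.1       ]
```

Bore by sight is at about (0.493, 0.231): the views agree within 2 mm and it is off the post's centre as described. The dial is at about (0.589, -0.222, 0.087), with the axis at yaw about -13°. I'm setting out now.

>>> carry_out([
  [[1,-58.4,62.9,1.49,0,0,8.5],[1,-58.4,62.9,1.49,0,0,8.5],[1,-58.4,62.9,1.49,0,0,8.5],[1,-58.4,62.9,1.49,0,0,8.5],[1,-58.4,62.9,1.49,0,0,8.5]],
], grip_force=80)

```text
time_s: 0.72
position: [0.2688, 0.3416, 0.2018]
tool_rot: [[0.0, 0.805, 0.593], [0.0, 0.593, -0.805], [-1.0, 0.0, 0.0]]
ft_force: [0.2, 0.9, 1.5]
grip_width: 0.0852
```

```bash
cat >> h.py <<'E'
def go(X,yaw=None):
    s=env.observe(); R=s['tool_rot']; X=np.array(X,float)
    print('t',round(s['time_s'],2),'pos',s['position'].round(4),'tool cm',(R.T@(X-s['position'])*100).round(2),'F',s['ft_force'].round(1),'w',round(s['grip_width'],4),end=' ')
    if yaw is not None:
        a=np.radians(yaw); T=np.array([[0,np.cos(a),np.sin(a)],[0,np.sin(a),-np.cos(a)],[-1,0,0]])
        from scipy.spatial.transform import Rotation as r
        print('rot',r.from_matrix(R.T@T).as_rotvec().round(3))
    else: print()
E
python3 -c "
from h import *
go([.589,-.222,.18],-13)"
```

```text
t 0.72 pos [0.2688 0.3416 0.2018] tool cm [ 2.18 -7.63 64.37] F [0.2 0.9 1.5] w 0.0852 rot [ 0.861 -0.    -0.   ]
```

>>> carry_out([
  [[2.2,-7.6,64.4,0.86,0,0,8.5],[2.2,-7.6,64.4,0.86,0,0,8.5],[2.2,-7.6,64.4,0.86,0,0,8.5],[2.2,-7.6,64.4,0.86,0,0,8.5],[2.2,-7.6,64.4,0.86,0,0,8.5]],
])

```text
time_s: 1.13
position: [0.3729, 0.161, 0.1949]
tool_rot: [[0.001, 1.0, 0.009], [0.0, 0.009, -1.0], [-1.0, 0.001, -0.0]]
ft_force: [0.7, 0.9, 0.7]
grip_width: 0.0852
```

```bash
python3 -c "
from h import *
go([.589,-.222,.18],-13)"
```

```text
t 1.13 pos [0.3729 0.161  0.1949] tool cm [ 1.5  21.27 38.49] F [0.7 0.9 0.7] w 0.0852 rot [ 0.236 -0.    -0.001]
```

>>> carry_out([
  [[1.5,21.3,38.5,0.236,0,0,8.5],[1.5,21.3,38.5,0.236,0,0,8.5],[1.5,21.3,38.5,0.236,0,0,8.5],[1.5,21.3,38.5,0.236,0,0,8.5],[1.5,21.3,38.5,0.236,0,0,8.5]],
])

```text
time_s: 1.55
position: [0.4765, -0.0199, 0.1877]
tool_rot: [[0.0, 0.976, -0.22], [0.0, -0.22, -0.976], [-1.0, 0.0, -0.0]]
ft_force: [-0.2, 0.5, 0.4]
grip_width: 0.085
```

```bash
python3 -c "
from h import *
go([.589,-.222,.18],-13)"
```

```text
t 1.55 pos [ 0.4765 -0.0199  0.1877] tool cm [ 0.77 15.41 17.24] F [-0.2  0.5  0.4] w 0.085 rot [ 0.005 -0.    -0.   ]
```

>>> carry_out([
  [[0.7,15.4,17.2,0,0,0,8.5],[0.7,15.4,17.2,0,0,0,8.5],[0.7,15.4,17.2,0,0,0,8.5],[0.7,15.4,17.2,0,0,0,8.5],[0.7,15.4,17.2,0,0,0,8.5]],
])

```text
time_s: 1.97
position: [0.578, -0.2016, 0.1811]
tool_rot: [[-0.0, 0.976, -0.219], [0.0, -0.219, -0.976], [-1.0, -0.0, -0.0]]
ft_force: [-0.0, 0.5, 0.9]
grip_width: 0.0851
```

>>> carry_out([
  [[0,1.6,1.8,0,0,0,8.5],[0,1.6,1.8,0,0,0,8.5],[0,1.6,1.8,0,0,0,8.5]],
])

```text
time_s: 2.22
position: [0.5891, -0.2215, 0.1804]
tool_rot: [[-0.001, 0.975, -0.221], [0.001, -0.221, -0.975], [-1.0, -0.001, -0.001]]
ft_force: [-0.5, 0.1, -0.1]
grip_width: 0.0851
```

Run:
```python
from h import *
go([.589,-.222,.079],-13)
t=cam('top'); s=cam('side')
a=cv2.resize(t['image'][140:230,300:390],None,fx=4,fy=4,interpolation=2)
b1=cv2.resize(s['image'][195:305,310:420],None,fx=3.273,fy=3.273,interpolation=2)
save('crop2.png',np.hstack([a,b1]))
```

```text
t 2.22 pos [ 0.5891 -0.2215  0.1804] tool cm [10.14  0.02  0.06] F [-0.5  0.1 -0.1] w 0.0851 rot [ 0.004 -0.001  0.001]
```

View pics/crop2.png

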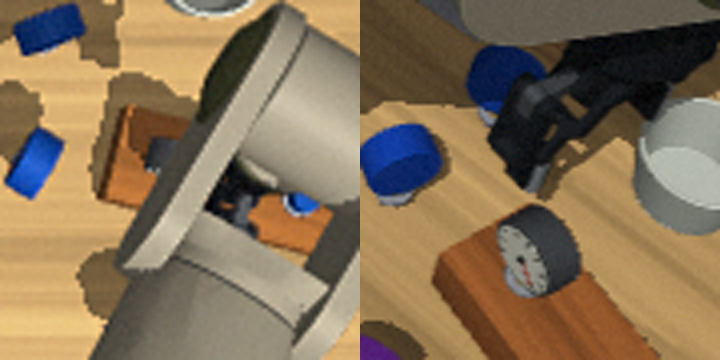

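The gripper is above the gauge in the side view, with one finger in front of and one behind the dial at crop (540,250). The neighbours are clear, so I lower and close.

>>> carry_out([
  [[3,0,0,0,0,0,8.5],[6,0,0,0,0,0,8.5],[8,0,0,0,0,0,8.5],[9.5,0,0,0,0,0,8.5],[10,0,0,0,0,0,8.5]],
])

```text
time_s: 2.73
position: [0.5879, -0.2187, 0.0794]
tool_rot: [[-0.003, 0.976, -0.218], [0.002, -0.218, -0.976], [-1.0, -0.004, -0.001]]
ft_force: [-0.3, -0.0, 0.4]
grip_width: 0.0852
```

>>> carry_out([
  [[0,0,0,0,0,0,8.5],[0,0,0,0,0,0,4],[0,0,0,0,0,0,3.4],[0,0,0,0,0,0,3.1],[0,0,0,0,0,0,3.1]],
], grip_force=20)

```text
time_s: 3.15
position: [0.5894, -0.2207, 0.0823]
tool_rot: [[0.001, 0.976, -0.219], [-0.001, -0.219, -0.976], [-1.0, 0.001, 0.0]]
ft_force: [0.3, -0.1, 0.1]
grip_width: 0.0382
```

>>> carry_out([
  [[0,0,0,0,0,0,3.1],[0,0,0,0,0,0,2.9],[0,0,0,0,0,0,2.7],[0,0,0,0,0,0,2.6],[0,0,0,0,0,0,2.5]],
])

```text
time_s: 3.57
position: [0.5891, -0.2207, 0.0813]
tool_rot: [[-0.0, 0.976, -0.219], [0.0, -0.219, -0.976], [-1.0, -0.0, 0.0]]
ft_force: [0.1, -1.4, -0.6]
grip_width: 0.0247
```

>>> carry_out([
  [[0,0,0,0,0,0,1.5],[0,0,0,0,0,0,1.5],[0,0,0,0,0,0,1.5],[0,0,0,0,0,0,1.5]],
], grip_force=110)

```text
time_s: 3.9
position: [0.5891, -0.2206, 0.0813]
tool_rot: [[-0.0, 0.976, -0.219], [0.0, -0.219, -0.976], [-1.0, -0.0, -0.0]]
ft_force: [0.1, -0.4, 0.8]
grip_width: 0.0152
```

>>> carry_out([
  [[-1,0,0,0,0,0,1.5],[-2,0,0,0,0,0,1.5],[-3.5,0,0,0,0,0,1.5],[-5,0,0,0,0,0,1.5],[-6,0,0,0,0,0,1.5]],
])

```text
time_s: 4.32
position: [0.5897, -0.2209, 0.1441]
tool_rot: [[0.003, 0.976, -0.219], [-0.002, -0.219, -0.976], [-1.0, 0.003, 0.001]]
ft_force: [-0.2, 0.3, 0.2]
grip_width: 0.0152
```

Run:
```python
from h import *
go([.493,.2315,.215],-13)
t=cam('top'); s=cam('side')
b1=cv2.resize(s['image'][175:295,300:420],None,fx=5,fy=5,interpolation=2)
save('crop3.png',b1)
```

```text
t 4.32 pos [ 0.5897 -0.2209  0.1441] tool cm [ -7.19 -19.32 -42.02] F [-0.2  0.3  0.2] w 0.0152 rot [ 0.006  0.001 -0.003]
```

View pics/crop3.png

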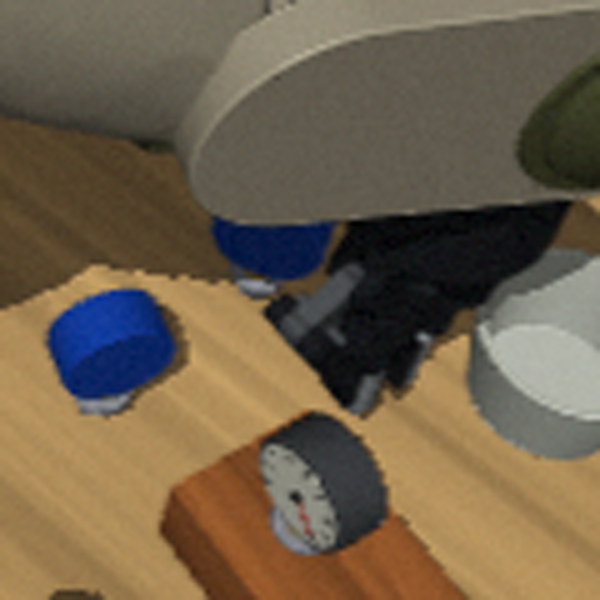

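The gripper closed beside or above the gauge: the opening is 15 mm and the gauge is still in the rack at crop (320,485). It was not disturbed. I'm checking where the fingertips project, to find the error.

Run:
```python
from h import *
t=cam('top'); s=cam('side')
p=env.observe()['position']
for X in (p,p+[0,0,-.011],[.589,-.222,.087],[.589,-.222,.115],[.5735,-.2754,.045]): print(X,'top',np.round(proj(t,X),1),'side',np.round(proj(s,X),1))
save('top3.png',cv2.resize(t['image'][130:240,280:400],None,fx=5,fy=5,interpolation=2))
```

```text
[ 0.58898447 -0.22054276  0.141279  ] top [348.2 178.8] side [368.7 258.1]
[ 0.58898447 -0.22054276  0.130279  ] top [347.4 179. ] side [367.6 260.7]
[0.589, -0.222, 0.087] top [344.8 179.9] side [363.9 270.7]
[0.589, -0.222, 0.115] top [346.8 179.3] side [366.6 264.6]
[0.5735, -0.2754, 0.045] top [358.2 185.5] side [375.9 300.2]
```

View pics/top3.png

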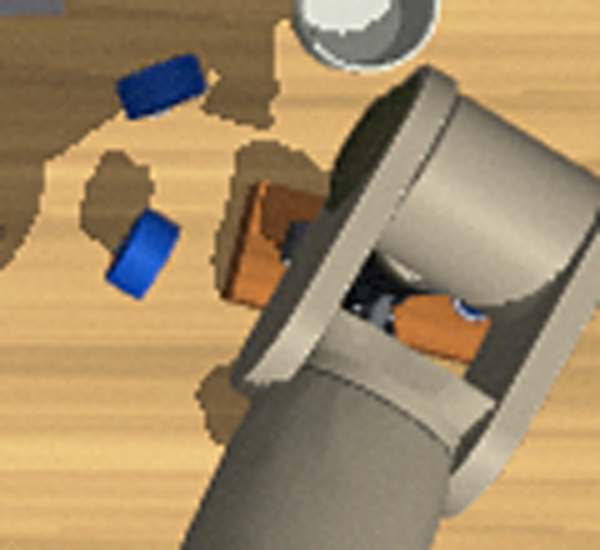

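Run:
```python
from h import *
t=cam('top'); s=cam('side')
st=env.observe(); p=st['position'];R=st['tool_rot'];y=R[:,1]
print(st['q'],p)
for z in (.12,.13,.14,.16): print(z,onz(s,373,256,z),onz(s,382,252,z))
print('exp open left tip',proj(s,np.array([.5891,-.2215,.182])-.0425*y), 'right',proj(s,np.array([.5891,-.2215,.182])+.0425*y))
for h in (.05,.1,.15): print(h,proj(s,p+[0,0,h]),proj(t,p+[0,0,h]))
# arm base and checks: capped/bench corners
b=env.get_image
a=cv2.resize(s['image'][200:280,330:430],None,fx=7,fy=7,interpolation=cv2.INTER_CUBIC)
a=np.clip(a.astype(float)*1.8,0,255).astype(np.uint8)
for X,c in((p,(255,0,0)),(p+[0,0,-.011],(0,255,0)),([.589,-.222,.087],(255,255,0))):
    u,v=proj(s,X); cv2.circle(a,(int((u-330)*7),int((v-200)*7)),5,c,2)
save('crop4.png',a)
```

```text
[-3.12986994e+01  3.24742959e+01  6.67948255e+01 -2.00540875e-03
  8.08246998e+01 -1.86350708e+01] [ 0.58870882 -0.22042174  0.14045621]
0.12 [ 0.61246484 -0.22033667  0.12      ] [ 0.63424793 -0.22825778  0.12      ]
0.13 [ 0.60629213 -0.22199903  0.13      ] [ 0.62777957 -0.22981263  0.13      ]
0.14 [ 0.60011942 -0.22366138  0.14      ] [ 0.6213112  -0.23136747  0.14      ]
0.16 [ 0.587774   -0.22698609  0.16      ] [ 0.60837447 -0.23447715  0.16      ]
exp open left tip (np.float64(357.11675637918637), np.float64(258.5059223276544)) right (np.float64(389.41200176480817), np.float64(238.6128912039978))
0.05 (np.float64(373.9507225090075), np.float64(245.97872747283546)) (np.float64(351.9442127556186), np.float64(177.7698620542366))
0.1 (np.float64(379.9745893889074), np.float64(232.27901490212585)) (np.float64(356.0739261728867), np.float64(176.57581311248333))
0.15 (np.float64(386.681710533204), np.float64(217.02541888386227)) (np.float64(360.55392131948355), np.float64(175.28048510219432))
```

View pics/crop4.png

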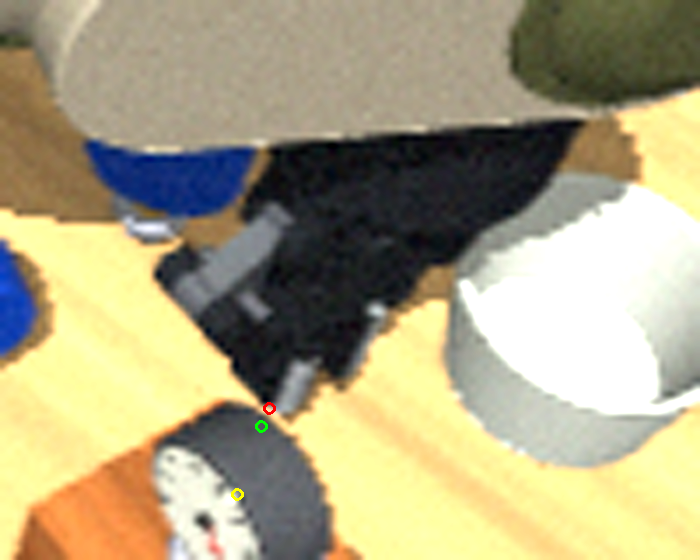

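The fingertips appear roughly 30–45 mm higher in the picture than the reported TCP implies, and the pinch passed above the dial. I'll open, go lower and feel by closing gently. TCP 0.060 is safe even if the reported pose is right, since the tips would then be at 0.049 over a 0.045 rack.

>>> carry_out([
  [[0,0,0,0,0,0,8.5],[0,0,0,0,0,0,8.5],[0,0,0,0,0,0,8.5],[0,0,0,0,0,0,8.5],[0,0,0,0,0,0,8.5]],
], grip_force=20)

```text
time_s: 5.03
position: [0.5891, -0.2206, 0.1412]
tool_rot: [[-0.0, 0.976, -0.219], [0.0, -0.219, -0.976], [-1.0, -0.0, -0.0]]
ft_force: [0.0, 0.6, 0.7]
grip_width: 0.0747
```

>>> carry_out([
  [[2,0,0,0,0,0,8.5],[4,0,0,0,0,0,8.5],[6,0,0,0,0,0,8.5],[7,0,0,0,0,0,8.5],[7,0,0,0,0,0,8.5]],
])

```text
time_s: 5.45
position: [0.5881, -0.2201, 0.0691]
tool_rot: [[-0.004, 0.976, -0.219], [0.002, -0.219, -0.976], [-1.0, -0.004, -0.001]]
ft_force: [-0.1, 0.1, -0.1]
grip_width: 0.0853
```

Run:
```python
from h import *
go([.589,-.222,.060],-13)
s=cam('side')
a=cv2.resize(s['image'][210:310,320:420],None,fx=6,fy=6,interpolation=cv2.INTER_CUBIC)
a=np.clip(a.astype(float)*1.8,0,255).astype(np.uint8)
save('crop5.png',a)
```

```text
t 5.45 pos [ 0.5881 -0.2201  0.0691] tool cm [0.91 0.13 0.17] F [-0.1  0.1 -0.1] w 0.0853 rot [ 0.006 -0.001  0.004]
```

View pics/crop5.png

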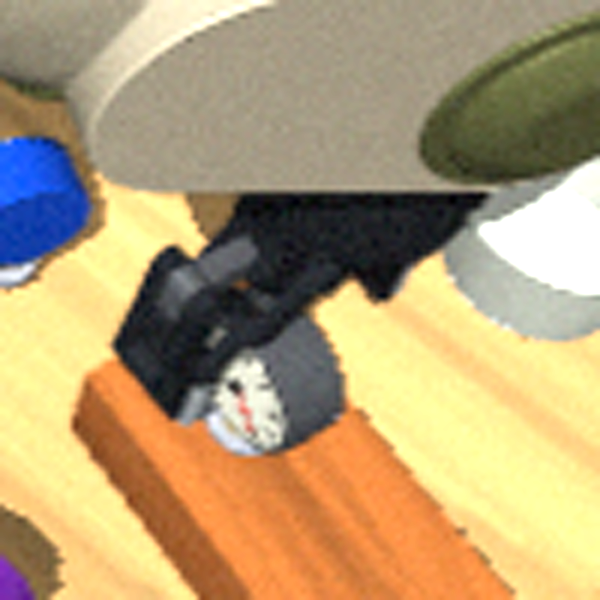

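The open fingers straddle the dial. The near finger's tip is at crop (195,400), in front of the face at (250,400), and looks high. I go down to 0.060 and close gently.

>>> carry_out([
  [[0.5,0,0.1,0,0,0,8.5],[1,0,0.1,0,0,0,8.5],[1,0,0.1,0,0,0,6],[1,0,0.1,0,0,0,4],[1,0,0.1,0,0,0,3.4]],
])

```text
time_s: 5.92
position: [0.589, -0.2217, 0.0617]
tool_rot: [[0.001, 0.976, -0.219], [-0.0, -0.219, -0.976], [-1.0, 0.001, 0.0]]
ft_force: [0.2, -0.4, -0.2]
grip_width: 0.0513
```

>>> carry_out([
  [[0,0,0,0,0,0,3],[0,0,0,0,0,0,2.6],[0,0,0,0,0,0,2.2],[0,0,0,0,0,0,2],[0,0,0,0,0,0,2]],
])

```text
time_s: 6.33
position: [0.5891, -0.2216, 0.0617]
tool_rot: [[0.001, 0.976, -0.219], [-0.0, -0.219, -0.976], [-1.0, 0.001, 0.0]]
ft_force: [-0.2, 0.7, 2.8]
grip_width: 0.0258
```

Run:
```python
from h import *
go([.589,-.222,.060],-13)
s=cam('side'); print(env.observe()['wrist_torque'])
d=s
for z in (.05,.07,.09,.11,.13): print(z,onz(s,352.5,276.7,z))
```

```text
t 6.33 pos [ 0.5891 -0.2216  0.0617] tool cm [0.17 0.   0.04] F [-0.2  0.7  2.8] w 0.0258 rot [ 0.006  0.    -0.001]
[ 0.21117633 -0.03017704  0.02292247]
0.05 [ 0.57930296 -0.20693715  0.05      ]
0.07 [ 0.56885078 -0.21030556  0.07      ]
0.09 [ 0.5583986  -0.21367397  0.09      ]
0.11 [ 0.54794641 -0.21704239  0.11      ]
0.13 [ 0.53749423 -0.2204108   0.13      ]
```

The fingers stop at 25.8 mm, the case thickness, so they really sit about 30–40 mm higher than reported. I open slightly and go 28 mm lower, watching the force.

>>> carry_out([
  [[0,0,0,0,0,0,5],[0,0,0,0,0,0,5],[0,0,0,0,0,0,5],[0,0,0,0,0,0,5]],
])

```text
time_s: 6.72
position: [0.5887, -0.2216, 0.0611]
tool_rot: [[-0.0, 0.976, -0.219], [0.0, -0.219, -0.976], [-1.0, -0.0, -0.0]]
ft_force: [-0.2, -0.2, -0.1]
grip_width: 0.0499
```

>>> carry_out([
  [[0.5,0,0,0,0,0,5],[1,0,0,0,0,0,5],[1.4,0,0,0,0,0,5],[1.4,0,0,0,0,0,5]],
])

```text
time_s: 7.05
position: [0.5883, -0.2213, 0.0459]
tool_rot: [[-0.002, 0.976, -0.219], [0.001, -0.219, -0.976], [-1.0, -0.002, -0.001]]
ft_force: [0.8, 0.3, -0.6]
grip_width: 0.0497
```

>>> carry_out([
  [[0.5,0,0,0,0,0,5],[1,0,0,0,0,0,5],[1.4,0,0,0,0,0,5],[1.4,0,0,0,0,0,5]],
])

```text
time_s: 7.38
position: [0.5884, -0.2213, 0.0322]
tool_rot: [[-0.002, 0.976, -0.219], [0.001, -0.219, -0.976], [-1.0, -0.002, -0.001]]
ft_force: [0.2, 0.1, -0.4]
grip_width: 0.0502
```

There is no contact even though the nominal tips would be below the rack top, which confirms the reported height is off. Closing now.

>>> carry_out([
  [[0,0,0,0,0,0,3.2],[0,0,0,0,0,0,2.8],[0,0,0,0,0,0,2.4],[0,0,0,0,0,0,2],[0,0,0,0,0,0,2]],
])

```text
time_s: 7.8
position: [0.589, -0.2217, 0.0336]
tool_rot: [[0.001, 0.976, -0.219], [-0.0, -0.219, -0.976], [-1.0, 0.001, 0.0]]
ft_force: [0.6, 0.0, -0.5]
grip_width: 0.0256
```

>>> carry_out([
  [[0,0,0,0,0,0,1],[0,0,0,0,0,0,1],[0,0,0,0,0,0,1],[0,0,0,0,0,0,1]],
], grip_force=110)

```text
time_s: 8.13
position: [0.5892, -0.2218, 0.0338]
tool_rot: [[0.001, 0.976, -0.219], [-0.001, -0.219, -0.976], [-1.0, 0.001, 0.0]]
ft_force: [0.8, -0.3, 5.2]
grip_width: 0.0251
```

>>> carry_out([
  [[-0.3,0,0,0,0,0,1],[-0.8,0,0,0,0,0,1],[-1.3,0,0,0,0,0,1],[-1.8,0,0,0,0,0,1],[-2.3,0,0,0,0,0,1]],
])

```text
time_s: 8.55
position: [0.5886, -0.2215, 0.0567]
tool_rot: [[-0.001, 0.976, -0.219], [0.0, -0.219, -0.976], [-1.0, -0.001, -0.0]]
ft_force: [0.1, 0.1, -3.5]
grip_width: 0.0249
```

>>> carry_out([
  [[-1,0,0,0,0,0,1],[-3,0,0,0,0,0,1],[-6,0,0,0,0,0,1],[-8,0,0,0,0,0,1],[-9,0,0,0,0,0,1]],
])

```text
time_s: 8.97
position: [0.5896, -0.222, 0.1501]
tool_rot: [[0.004, 0.976, -0.219], [-0.002, -0.219, -0.976], [-1.0, 0.005, 0.002]]
ft_force: [-0.1, 1.1, -3.2]
grip_width: 0.0248
```

Run:
```python
from h import *
go([.493,.2315,.180],-13)
s=cam('side'); t=cam('top')
a=cv2.resize(s['image'][170:290,320:440],None,fx=5,fy=5,interpolation=cv2.INTER_CUBIC)
a=np.clip(a.astype(float)*1.8,0,255).astype(np.uint8)
save('crop6.png',a)
```

```text
t 8.97 pos [ 0.5896 -0.222   0.1501] tool cm [ -3.14 -19.35 -42.12] F [-0.1  1.1 -3.2] w 0.0248 rot [ 0.006  0.002 -0.005]
```

View pics/crop6.png

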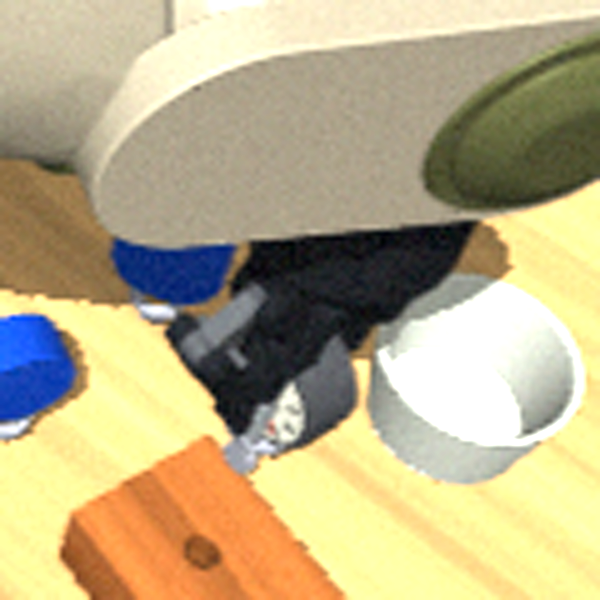

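The gauge is lifted out upright. The nipple's tip is at crop (240,470), which is pixel (368,264), and the empty hole shows at (203,550). It is a firm grip at 25 mm. I carry it to above the outlet: at reported heights, first contact should come at TCP z of about 0.113 and home at about 0.089.

>>> carry_out([
  [[-1.5,-0.7,-1.5,0,0,0,1],[-3,-2,-4.5,0,0,0,1],[-4,-3.5,-7.6,0,0,0,1],[-4,-4.9,-10.7,0,0,0,1],[-4,-6.3,-13.8,0,0,0,1]],
])

```text
time_s: 9.48
position: [0.5566, -0.0717, 0.1853]
tool_rot: [[-0.002, 0.976, -0.22], [0.001, -0.22, -0.976], [-1.0, -0.002, -0.0]]
ft_force: [0.4, 0.1, -3.4]
grip_width: 0.0249
```

>>> carry_out([
  [[0,-1.4,-3.1,0,0,0,1],[0,-2.8,-6.2,0,0,0,1],[0,-4.3,-9.3,0,0,0,1],[0,-5.7,-12.4,0,0,0,1],[0,-7.1,-15.5,0,0,0,1]],
])

```text
time_s: 9.9
position: [0.5209, 0.0952, 0.1848]
tool_rot: [[-0.003, 0.976, -0.219], [0.0, -0.219, -0.976], [-1.0, -0.003, 0.001]]
ft_force: [0.8, 0.5, -3.6]
grip_width: 0.0246
```

>>> carry_out([
  [[0,-1.4,-3.1,0,0,0,1],[0,-2.8,-6.2,0,0,0,1],[0,-4,-9,0,0,0,1],[0,-5,-11,0,0,0,1],[0,-5.5,-12,0,0,0,1]],
])

```text
time_s: 10.32
position: [0.4933, 0.2251, 0.1847]
tool_rot: [[-0.003, 0.976, -0.217], [-0.0, -0.217, -0.976], [-1.0, -0.003, 0.001]]
ft_force: [-0.9, 0.1, -2.5]
grip_width: 0.0245
```

Run:
```python
from h import *
go([.493,.2315,.14],-13)
s=cam('side'); t=cam('top')
print(env.observe()['q'].round(1))
```

```text
t 10.32 pos [0.4933 0.2251 0.1847] tool cm [ 4.47 -0.15 -0.62] F [-0.9  0.1 -2.5] w 0.0245 rot [0.008 0.001 0.003]
[11.9 21.9 77.4  0.  80.8 24.4]
```

>>> carry_out([
  [[1,0,-0.3,0,0,0,1],[2.5,-0.1,-0.5,0,0,0,1],[3.8,-0.1,-0.6,0,0,0,1],[4.3,-0.1,-0.6,0,0,0,1],[4.3,-0.1,-0.6,0,0,0,1]],
])

```text
time_s: 10.83
position: [0.4949, 0.2277, 0.1414]
tool_rot: [[-0.003, 0.975, -0.221], [-0.001, -0.221, -0.975], [-1.0, -0.003, 0.002]]
ft_force: [-0.4, 0.1, -3.3]
grip_width: 0.0248
```

Run:
```python
from h import *
s=cam('side'); t=cam('top')
go([.493,.2315,.14],-13)
a=cv2.resize(s['image'][140:220,160:230],None,fx=7,fy=7,interpolation=cv2.INTER_CUBIC)
b=cv2.resize(t['image'][170:230,175:235],None,fx=5,fy=5,interpolation=cv2.INTER_CUBIC)
c=np.zeros((560,790,3),np.uint8); c[:,:490]=a; c[:300,490:]=b
save('crop7.png',np.clip(c.astype(float)*1.8,0,255).astype(np.uint8))
for z in (.1,.12,.127,.15): print(z,'tip proj at .4935,.232',proj(s,[.493,.2315,z]))
```

```text
t 10.93 pos [0.4957 0.2282 0.1434] tool cm [ 0.34 -0.34 -0.26] F [ 0.3 -0.1 -2.4] w 0.0246 rot [ 0.005  0.    -0.   ]
0.1 tip proj at .4935,.232 (np.float64(197.23674472142272), np.float64(177.32104099004056))
0.12 tip proj at .4935,.232 (np.float64(196.21356023505882), np.float64(172.18032276013818))
0.127 tip proj at .4935,.232 (np.float64(195.84773028549313), np.float64(170.34230750889077))
0.15 tip proj at .4935,.232 (np.float64(194.61640553353934), np.float64(164.155843890982))
```

View pics/crop7.png

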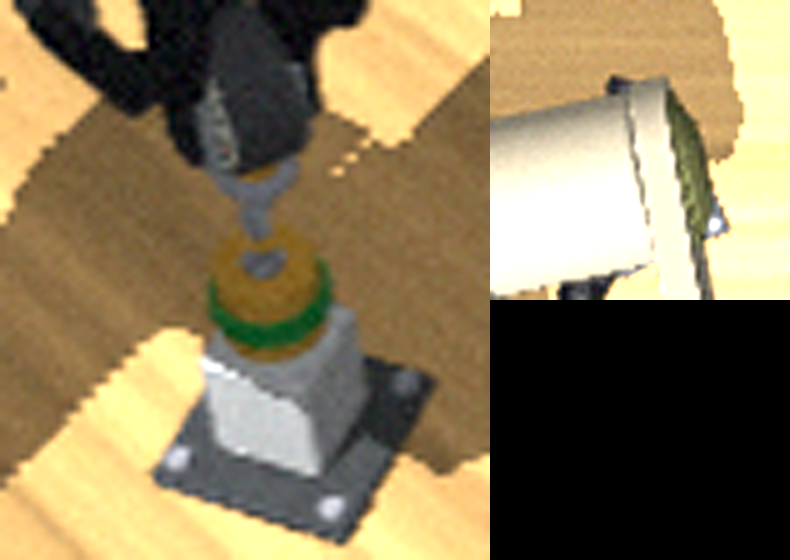

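The side view shows the nipple's tip at crop (257,238), pixel (196.7,174), just above and in line with the bore at crop (263,263), pixel (197.6,177.6). I shift about 4 mm in +y and descend in small steps, watching the force.

>>> carry_out([
  [[0,-0.2,-0.37,0,0,0,1],[0.5,-0.2,-0.37,0,0,0,1],[1,-0.2,-0.37,0,0,0,1],[1,-0.2,-0.37,0,0,0,1]],
])

```text
time_s: 11.27
position: [0.4937, 0.2328, 0.1323]
tool_rot: [[-0.002, 0.976, -0.219], [-0.0, -0.219, -0.976], [-1.0, -0.001, 0.001]]
ft_force: [-0.7, -0.1, -3.5]
grip_width: 0.0248
```

>>> carry_out([
  [[0.15,0,0,0,0,0,1],[0.3,0,0,0,0,0,1],[0.45,0,0,0,0,0,1],[0.5,0,0,0,0,0,1],[0.5,0,0,0,0,0,1]],
])

```text
time_s: 11.68
position: [0.4942, 0.2329, 0.1282]
tool_rot: [[-0.0, 0.976, -0.219], [-0.0, -0.219, -0.976], [-1.0, -0.0, 0.0]]
ft_force: [0.1, 0.5, -3.2]
grip_width: 0.0254
```

>>> carry_out([
  [[0.15,0,0,0,0,0,1],[0.3,0,0,0,0,0,1],[0.45,0,0,0,0,0,1],[0.6,0,0,0,0,0,1],[0.6,0,0,0,0,0,1]],
])

```text
time_s: 12.1
position: [0.494, 0.2328, 0.1219]
tool_rot: [[-0.001, 0.976, -0.219], [-0.0, -0.219, -0.976], [-1.0, -0.001, 0.0]]
ft_force: [0.1, -0.4, -3.7]
grip_width: 0.0248
```

>>> carry_out([
  [[0.1,0,0,0,0,0,1],[0.2,0,0,0,0,0,1],[0.3,0,0,0,0,0,1],[0.4,0,0,0,0,0,1],[0.4,0,0,0,0,0,1]],
])

```text
time_s: 12.52
position: [0.4941, 0.2329, 0.1181]
tool_rot: [[-0.0, 0.976, -0.219], [-0.0, -0.219, -0.976], [-1.0, -0.0, 0.0]]
ft_force: [0.1, -0.2, -1.8]
grip_width: 0.0251
```

Run:
```python
from h import *
s=cam('side')
go([.4946,.232,.113],-13)
a=cv2.resize(s['image'][150:200,170:225],None,fx=12,fy=12,interpolation=cv2.INTER_CUBIC)
save('crop8.png',np.clip(a.astype(float)*1.8,0,255).astype(np.uint8))
```

```text
t 12.57 pos [0.4942 0.2329 0.1182] tool cm [0.52 0.06 0.08] F [-0.   0.4 -3.8] w 0.025 rot [0.006 0.    0.   ]
```

View pics/crop8.png

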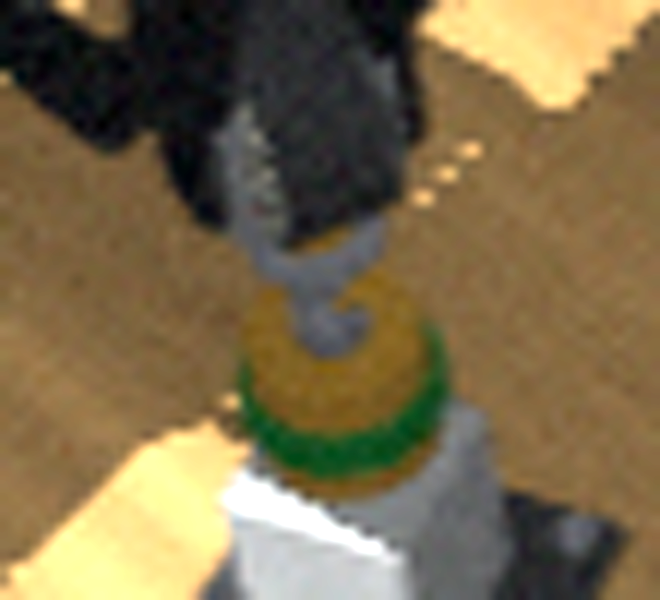

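The tip now overlaps the bore in the view: groove column at crop x of about 315, bore centre at about (331,326), close to what perspective predicts. It is aligned within 1–2 mm, so I continue gently by feel.

>>> carry_out([
  [[0.1,0.05,0.05,0,0,0,1],[0.2,0.05,0.05,0,0,0,1],[0.3,0.05,0.05,0,0,0,1],[0.3,0.05,0.05,0,0,0,1]],
])

```text
time_s: 12.9
position: [0.4945, 0.2323, 0.1151]
tool_rot: [[-0.0, 0.976, -0.219], [-0.0, -0.219, -0.976], [-1.0, -0.0, 0.0]]
ft_force: [0.4, 0.2, -2.9]
grip_width: 0.0246
```

>>> carry_out([
  [[0.1,0,0,0,0,0,1],[0.2,0,0,0,0,0,1],[0.2,0,0,0,0,0,1]],
])

```text
time_s: 13.15
position: [0.4945, 0.2323, 0.1131]
tool_rot: [[-0.0, 0.976, -0.219], [-0.0, -0.219, -0.976], [-1.0, -0.0, 0.0]]
ft_force: [0.3, 0.6, -3.3]
grip_width: 0.0248
```

>>> carry_out([
  [[0.1,0,0,0,0,0,1],[0.2,0,0,0,0,0,1],[0.2,0,0,0,0,0,1]],
])

```text
time_s: 13.4
position: [0.4945, 0.2324, 0.1112]
tool_rot: [[-0.0, 0.976, -0.219], [0.0, -0.219, -0.976], [-1.0, -0.0, -0.0]]
ft_force: [0.6, 1.0, -2.7]
grip_width: 0.025
```

>>> carry_out([
  [[0.1,0,0,0,0,0,1],[0.2,0,0,0,0,0,1],[0.2,0,0,0,0,0,1]],
])

```text
time_s: 13.65
position: [0.4946, 0.2325, 0.1092]
tool_rot: [[0.0, 0.976, -0.219], [0.001, -0.219, -0.976], [-1.0, -0.0, -0.001]]
ft_force: [0.7, 2.3, -3.9]
grip_width: 0.0249
```

>>> carry_out([
  [[0.1,0,0,0,0,0,1],[0.2,0,0,0,0,0,1],[0.2,0,0,0,0,0,1]],
])

```text
time_s: 13.9
position: [0.4946, 0.2325, 0.1072]
tool_rot: [[0.0, 0.976, -0.219], [0.0, -0.219, -0.976], [-1.0, -0.0, -0.0]]
ft_force: [-0.3, 2.9, -2.1]
grip_width: 0.0248
```

It is in the bore: no vertical resistance and a light side force toward +y. I ease about 1 mm in +y and go on.

>>> carry_out([
  [[0,-0.02,-0.08,0,0,0,1],[0.1,-0.02,-0.08,0,0,0,1],[0.2,-0.02,-0.08,0,0,0,1],[0.2,-0.02,-0.08,0,0,0,1]],
])

```text
time_s: 14.23
position: [0.4945, 0.233, 0.105]
tool_rot: [[-0.0, 0.976, -0.219], [-0.0, -0.219, -0.976], [-1.0, -0.0, 0.001]]
ft_force: [0.1, 0.1, -2.8]
grip_width: 0.0248
```

>>> carry_out([
  [[0.1,0,0,0,0,0,1],[0.2,0,0,0,0,0,1],[0.2,0,0,0,0,0,1]],
])

```text
time_s: 14.48
position: [0.4945, 0.233, 0.1031]
tool_rot: [[-0.0, 0.976, -0.219], [-0.0, -0.219, -0.976], [-1.0, -0.0, 0.0]]
ft_force: [0.3, 0.7, -3.1]
grip_width: 0.0247
```

>>> carry_out([
  [[0.1,0,0,0,0,0,1],[0.2,0,0,0,0,0,1],[0.2,0,0,0,0,0,1]],
])

```text
time_s: 14.73
position: [0.4946, 0.2333, 0.1014]
tool_rot: [[0.0, 0.976, -0.219], [0.0, -0.219, -0.976], [-1.0, 0.0, -0.0]]
ft_force: [-0.8, 1.1, -1.4]
grip_width: 0.0252
```

>>> carry_out([
  [[0.07,0,-0.03,0,0,0,1],[0.15,0,-0.03,0,0,0,1],[0.15,0,-0.03,0,0,0,1]],
])

```text
time_s: 14.98
position: [0.495, 0.2335, 0.1003]
tool_rot: [[0.001, 0.976, -0.219], [0.0, -0.219, -0.976], [-1.0, 0.001, -0.0]]
ft_force: [-0.6, 0.3, 3.1]
grip_width: 0.0247
```

>>> carry_out([
  [[0.07,0,0,0,0,0,1],[0.15,0,0,0,0,0,1],[0.15,0,0,0,0,0,1]],
])

```text
time_s: 15.23
position: [0.4947, 0.2334, 0.0981]
tool_rot: [[0.0, 0.976, -0.219], [-0.0, -0.219, -0.976], [-1.0, 0.0, 0.0]]
ft_force: [1.0, 0.1, 0.4]
grip_width: 0.0251
```

>>> carry_out([
  [[0.07,0,0,0,0,0,1],[0.15,0,0,0,0,0,1],[0.15,0,0,0,0,0,1]],
])

```text
time_s: 15.48
position: [0.4944, 0.2334, 0.0963]
tool_rot: [[-0.001, 0.976, -0.219], [-0.0, -0.219, -0.976], [-1.0, -0.001, 0.0]]
ft_force: [0.5, 0.2, -2.1]
grip_width: 0.025
```

Past the jaws' resistance with about 6 N of push. I continue to the stop.

>>> carry_out([
  [[0.1,0,0,0,0,0,1],[0.2,0,0,0,0,0,1],[0.3,0,0,0,0,0,1],[0.3,0,0,0,0,0,1]],
])

```text
time_s: 15.82
position: [0.4944, 0.2334, 0.0934]
tool_rot: [[-0.001, 0.976, -0.219], [-0.0, -0.219, -0.976], [-1.0, -0.001, 0.0]]
ft_force: [-0.8, -0.4, -2.9]
grip_width: 0.0247
```

>>> carry_out([
  [[0.1,0,0,0,0,0,1],[0.2,0,0,0,0,0,1],[0.2,0,0,0,0,0,1]],
])

```text
time_s: 16.07
position: [0.4943, 0.2333, 0.0914]
tool_rot: [[-0.001, 0.976, -0.219], [-0.0, -0.219, -0.976], [-1.0, -0.001, 0.001]]
ft_force: [-1.1, 0.5, -2.5]
grip_width: 0.0251
```

>>> carry_out([
  [[0.07,0,0,0,0,0,1],[0.12,0,0,0,0,0,1],[0.12,0,0,0,0,0,1]],
])

```text
time_s: 16.32
position: [0.4945, 0.2334, 0.0904]
tool_rot: [[-0.0, 0.976, -0.219], [-0.0, -0.219, -0.976], [-1.0, -0.0, 0.0]]
ft_force: [1.0, 0.3, -3.8]
grip_width: 0.0248
```

>>> carry_out([
  [[0.05,0,0,0,0,0,1],[0.1,0,0,0,0,0,1],[0.1,0,0,0,0,0,1]],
])

```text
time_s: 16.57
position: [0.4946, 0.2334, 0.0895]
tool_rot: [[-0.0, 0.976, -0.219], [-0.0, -0.219, -0.976], [-1.0, -0.0, 0.0]]
ft_force: [-0.3, 0.0, -2.6]
grip_width: 0.0245
```

>>> carry_out([
  [[0.05,0,0,0,0,0,1],[0.1,0,0,0,0,0,1],[0.1,0,0,0,0,0,1]],
])

```text
time_s: 16.82
position: [0.4947, 0.2334, 0.0887]
tool_rot: [[0.0, 0.976, -0.219], [0.0, -0.219, -0.976], [-1.0, 0.0, -0.0]]
ft_force: [-0.4, -0.5, -2.0]
grip_width: 0.0249
```

>>> carry_out([
  [[0.05,0,0,0,0,0,1],[0.05,0,0,0,0,0,1],[0.05,0,0,0,0,0,1]],
])

```text
time_s: 17.07
position: [0.4948, 0.2335, 0.0887]
tool_rot: [[0.001, 0.976, -0.219], [0.0, -0.219, -0.976], [-1.0, 0.001, -0.0]]
ft_force: [-1.6, 0.4, 5.0]
grip_width: 0.0251
```

Hard stop at 0.0887, exactly the height predicted. A touch more to seat it, then the tug: 3 mm of play followed by small increments.

>>> carry_out([
  [[0.03,0,0,0,0,0,1],[0.03,0,0,0,0,0,1]],
])

```text
time_s: 17.23
position: [0.4949, 0.2335, 0.0886]
tool_rot: [[0.001, 0.976, -0.219], [0.0, -0.219, -0.976], [-1.0, 0.001, -0.001]]
ft_force: [-2.7, -0.8, 8.1]
grip_width: 0.025
```

>>> carry_out([
  [[-0.1,0,0,0,0,0,1],[-0.25,0,0,0,0,0,1],[-0.4,0,0,0,0,0,1],[-0.4,0,0,0,0,0,1]],
])

```text
time_s: 17.57
position: [0.4946, 0.2334, 0.0917]
tool_rot: [[-0.0, 0.976, -0.219], [-0.0, -0.219, -0.976], [-1.0, -0.0, 0.0]]
ft_force: [0.5, -0.1, -2.6]
grip_width: 0.0249
```

>>> carry_out([
  [[-0.05,0,0,0,0,0,1],[-0.05,0,0,0,0,0,1]],
])

```text
time_s: 17.73
position: [0.4945, 0.2334, 0.0919]
tool_rot: [[-0.001, 0.976, -0.219], [-0.0, -0.219, -0.976], [-1.0, -0.001, 0.0]]
ft_force: [0.3, -0.6, -7.3]
grip_width: 0.0246
```

>>> carry_out([
  [[-0.06,0,0,0,0,0,1],[-0.06,0,0,0,0,0,1]],
])

```text
time_s: 17.9
position: [0.4943, 0.2333, 0.0921]
tool_rot: [[-0.001, 0.976, -0.219], [-0.0, -0.219, -0.976], [-1.0, -0.001, 0.001]]
ft_force: [2.0, 0.3, -11.8]
grip_width: 0.0247
```

>>> carry_out([
  [[-0.03,0,0,0,0,0,1],[-0.03,0,0,0,0,0,1]],
])

```text
time_s: 18.07
position: [0.4942, 0.2333, 0.0922]
tool_rot: [[-0.002, 0.976, -0.219], [-0.0, -0.219, -0.976], [-1.0, -0.002, 0.001]]
ft_force: [3.5, 0.0, -18.3]
grip_width: 0.0248
```

The tug holds at -18 N, about 15 N beyond the weight, with no movement past the 3 mm of play. I let it down to the seat and open.

>>> carry_out([
  [[0,0,0,0,0,0,1],[0.15,0,0,0,0,0,1],[0.3,0,0,0,0,0,1],[0.45,0,0,0,0,0,1],[0.51,0,0,0,0,0,1]],
])

```text
time_s: 18.48
position: [0.495, 0.2335, 0.0889]
tool_rot: [[0.002, 0.976, -0.219], [0.0, -0.219, -0.976], [-1.0, 0.001, -0.001]]
ft_force: [0.3, -0.3, -2.3]
grip_width: 0.0249
```

>>> carry_out([
  [[0,0,0,0,0,0,1],[0,0,0,0,0,0,1]],
])

```text
time_s: 18.65
position: [0.4949, 0.2335, 0.0887]
tool_rot: [[0.001, 0.976, -0.219], [0.0, -0.219, -0.976], [-1.0, 0.001, -0.001]]
ft_force: [-0.3, 0.7, 0.0]
grip_width: 0.0254
```

>>> carry_out([
  [[0,0,0,0,0,0,2.8],[0,0,0,0,0,0,4],[0,0,0,0,0,0,5],[0,0,0,0,0,0,6],[0,0,0,0,0,0,6]],
], grip_force=20)

```text
time_s: 19.07
position: [0.4947, 0.2334, 0.0883]
tool_rot: [[0.0, 0.976, -0.219], [0.0, -0.219, -0.976], [-1.0, 0.0, -0.0]]
ft_force: [0.5, -0.1, -0.1]
grip_width: 0.0601
```

>>> carry_out([
  [[-1,0,0,0,0,0,6],[-3,0,0,0,0,0,6],[-6,0,0,0,0,0,6],[-9,0,0,0,0,0,6],[-12,0,0,0,0,0,6]],
])

```text
time_s: 19.48
position: [0.4944, 0.2334, 0.2103]
tool_rot: [[0.0, 0.976, -0.219], [0.0, -0.219, -0.976], [-1.0, 0.0, -0.0]]
ft_force: [0.4, -0.2, -0.0]
grip_width: 0.06
```

>>> carry_out([
  [[-2,0,3,0,0,0,6],[-3,0,7,0,0,0,6],[-3,0,11,0,0,0,6],[-3,0,14,0,0,0,6],[-3,0,15,0,0,0,6]],
])

```text
time_s: 19.9
position: [0.4609, 0.0842, 0.2393]
tool_rot: [[0.001, 0.975, -0.222], [-0.001, -0.222, -0.975], [-1.0, 0.001, 0.001]]
ft_force: [0.2, -0.3, 0.4]
grip_width: 0.0599
```

Run:
```python
from h import *
s=cam('side'); t=cam('top')
go([.4946,.232,.113],-13)
a=cv2.resize(s['image'][140:220,160:230],None,fx=6,fy=6,interpolation=cv2.INTER_CUBIC)
b=cv2.resize(t['image'][180:230,175:225],None,fx=6,fy=6,interpolation=cv2.INTER_CUBIC)
c=np.zeros((480,720,3),np.uint8); c[:,:420]=a; c[:300,420:]=b
save('fin.png',np.clip(c.astype(float)*1.6,0,255).astype(np.uint8))
for z in (.1,.142,.17): print(z,proj(s,[.493,.232,z]))
```

```text
t 20.0 pos [0.4616 0.0859 0.239 ] tool cm [ 12.6   -0.04 -14.98] F [-0.3  0.7 -0.6] w 0.0599 rot [ 0.003 -0.    -0.001]
0.1 (np.float64(197.11423080255216), np.float64(177.2153687856906))
0.142 (np.float64(194.9237247056665), np.float64(166.22704408773058))
0.17 (np.float64(193.37894082373242), np.float64(158.47788196168094))
```

View pics/fin.png

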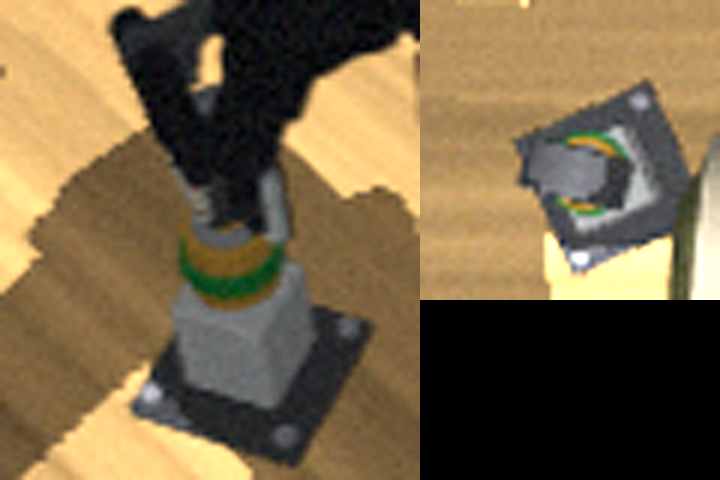

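Final view: the gauge stands in the outlet with its shoulder on the brass at side crop (225,235). In the top view the dial is centred over the outlet at crop (578,175), and the gripper is clear, only crossing the line of sight. I'm handing in.

```bash
python3 -c "
from h import *
t=cam('top'); print(np.round(proj(t,[.493,.232,.142]),1), env.close_job())"
```

```text
the job is handed in; nothing more can be done
[201.1 208.9] None
```

The gauge is in the open outlet, upright and locked, and I handed the job in at about 20 s of the 72 s allowed.

- **Insertion:** The nipple entered the bore on the first try, with side forces under 3 N. It passed the jaws at about 6 N of push. It met the hard stop exactly at the height I predicted from the rack grasp, with about 11 N of push.
- **Tug:** I pulled up to about 15 N beyond its weight and it held after the 3 mm of play. I then let it down again, released it and backed away.
- **Last checks:** The final picture shows the shoulder on the brass. From above, the dial is within a pixel of where it should be. The gripper partly hid the gauge in the side view, so that view is only a partial check. I did not take separate final pictures of the other things on the bench, but no unexpected contact force showed during the job.

**What disagreed:** The fingertips sat about 30–40 mm higher than the reported tool height implied. Because of that, the first pinch closed on air just above the dial and disturbed nothing. I found the right depth by a gentle trial close and then worked from the height measured at the rack. I viewed 11 pictures, or 12 counting the final check, which is one or two over the budget of 10.

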